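Slide a flush shim out over the edge, pick it and seat it in the checking stand

TASK

The thin steel shim lies flush in the channel of the wide grey nest, held from the side by a small sprung keeper, so fingers cannot get at its sides: press on its top with the fingertips, just firmly enough, slide it toward the open front end until it overhangs far enough, then grip it there by its two long sides and lift it off. Lay it flat on the smaller checking stand, between the two cheeks and with its far end home against the end stop, and let go. Never press it down on the nest or push it against the stand with more than 18 N, do not let it fall, and leave the loose things round about where they are.

Things in the scene. Friction and masses are not known exactly. Their poses are not given: they have to be found in the camera images.
- shim_center (a point): Centre, half-way up, of the shim: a loose flat steel plate 120 x 46 x 4 mm, 0.06 to 0.13 kg, a small dark dot near each end. x along its length, y across, z up. It starts in the nest's channel, lengthwise, its front end 25 to 31 mm behind the nest's front edge, its rear end 1 to 7 mm from the channel's closed end, its top level with the rails. It tips off the nest if over 60 mm overhangs.
- nest: Shim nest: fixed rigid grey block 164 mm long (x), 110 wide, 64 high; origin at its underside, mid-width, 80 mm behind the front face. Its -x end is the open front, roughly facing the robot. A channel along x in its top is 50 mm wide and 4 mm deep, floor at z = 60 mm, from the front face (x = -80 mm, open) to a closed end at x = +72 mm. The rails beside it are 30 mm wide, tops at z = 64 mm.
- nest_edge (a point): Middle of the nest's front edge at channel floor height (54 to 60 mm over the worktop: the block is let into it a little), axes as the nest's; the shim overhangs from here toward -x. Fingers may reach 30 mm below there. Dragging it needs about 9 to 13 N of steady press on its top (fingertip friction is only fair, and a fixed height does not keep the press); less slips.
- stand: Checking stand: fixed rigid smaller grey pedestal, origin at its underside. Flat seat at z = 60 mm, x = -40 to +40 mm, open in front (-x, roughly toward the robot). Two dark cheeks, 12 mm wide, 6 mm above the seat, run along its sides, 56 mm apart (y = -28 to +28). A dark end stop, 16 mm above the seat, 80 mm wide, closes the rear; its face lies at x = +40 mm.
- keeper_nose (a point): Sprung keeper: a round steel nose, 12 mm across, pushed out of a small dark housing (26 x 24 mm, top at 78 mm) on the nest's left rail, at x = 30, y = about 21 mm in the nest's frame. It presses the shim's side with some 4 N against the right rail, so that the shim does not slide by itself; it lets go once the shim has come forward about 40 mm. Keep off the housing.
- stand_stop (a point): Foot of the end stop's face, mid-width, at seat height (54 to 60 mm over the worktop: its base is let into it a little); axes as the stand's. The shim lying home has its length along the stand's x, its end on the stop, its centre 60 mm from here toward -x, within 5 mm sideways, 2 mm up; its front 40 mm then overhang the seat; fingers may reach 30 mm below it there.
- screwdriver: Loose screwdriver, red handle, 172 x 27 x 23 mm, lying on the worktop between nest and stand; bystander. Origin at the middle of its underside.
- brush: Loose flat brush with wooden handle, 193 x 35 x 10 mm, lying to the right of the stand; bystander. Origin at the middle of its underside.
- tensile_bar: Loose printed tensile test bar, dog-bone shape, 60 x 12 x 8 mm, lying in front between nest and stand; bystander. Origin at the middle of its underside.
- tape_roll: Loose roll of blue tape lying flat, 85 mm across, 19 mm high, at the back; bystander. Origin at the middle of its underside.

How it is judged:
On the way, in this order (a step that is already met when the one before it is completed fails the run):
1. the shim has been slid out along the channel until it overhangs the nest's front edge by at least 22 mm, still lying flat on the nest (x of shim_center in the frame of nest below -0.042 m and z of shim_center in the frame of nest between 0.0595 and 0.0645 m and angle between shim_center's own z axis and vertical below 0.05 rad), for 0.2 s.
2. the shim is held by the fingers and lifted at least 15 mm off the nest (z of shim_center in the frame of nest above 0.077 m and contact force between the fingers and shim above 0.5 N and contact force between shim and nest below 0.05 N), for 0.1 s.
At the end, for the whole second after the job is handed in: The shim lies at rest and released, flat on the stand's seat (within 2.5 mm of height and 0.05 rad), between the cheeks (centre within 7 mm of the middle), its length along the stand within 0.07 rad, its far end within 3.5 mm of the end stop (x of shim_center in the frame of stand between -0.0235 and -0.017 m and y of shim_center in the frame of stand between -0.007 and 0.007 m and z of shim_center in the frame of stand between 0.0595 and 0.0645 m and angle between shim_center's own z axis and vertical below 0.05 rad and angle between the x axis of shim_center and the x axis of stand, either way round below 0.07 rad and contact force between the fingers and shim below 0.05 N and linear speed of shim below 0.01 m/s); the robot touches nothing.
It fails at once if the shim is pressed down on the nest's channel floor with more than 18 N (contact force between shim and nest_c0 above 18 N).
It fails at once if the shim is pressed or pushed against the stand with more than 18 N (contact force between shim and stand above 18 N).
It fails at once if the shim falls (its centre comes lower than 40 mm over the worktop) (height (world z) of shim_center below 0.04 m).
It fails at once if another loose thing is moved more than 20 mm (distance of any of screwdriver, brush, tensile_bar, tape_roll from where it was at the start of the episode above 0.02 m).
It also fails if it takes over 72 s, if anything falls off the work surface, if the arm or the gripper's body presses on something with over 40 N, if the wrist force passes 120 N, or if a joint passes its speed limit or range.

ROBOT

A 6-joint arm with a two-finger parallel gripper is mounted at the origin on a cart in front of the work surface, level with it; the furniture and walls round the work are solid. World frame = base frame: x ahead of the robot, y to its left, z up, the work surface at z = 0. Lengths are in m, angles in rad, forces in N, time in s.
With the tool pointing down it reaches from about 0.275 to 0.725 m from the base axis. Payload 15.9 kg.
Tool frame: the origin (TCP) lies on the front face of the gripper's body, between the roots of the fingers; the fingertips stand 73 mm ahead of it and the grasp point (between the pads) lies 54 mm ahead of it; z points along the fingers, y is the direction in which the jaws open and shut (so a half turn about z gives the same grasp; the last joint's range is limited). The gripper opens to 85 mm and grips with 20 to 120 N. Pads are 22 mm wide; open, the fingers measure 114 mm over their backs; the gripper's body (76 mm by 85 mm) begins 54 mm behind the grasp point. The pads swing forward as they close: fully open they stand 13 mm farther back than shut.
Start: joints at [-1.231, 0.213, -0.034, 1.323, 0, 1.571], TCP at [0.167, -0.471, 0.304] pointing down, gripper open.
Joint ranges: [-2.98, 2.98], [-0.74, 1.72], [-1.14, 1.35], [-2.1, 2.04], [-1.57, 1.44], [-3.14, 3.14]. Speed limits (rad/s): [1.89, 1.89, 2.39, 2.57, 3.14, 3.14].

INTERFACE

Orientations are given as [roll, pitch, yaw] about the fixed x, y, z axes, in that order (R = Rz(yaw) Ry(pitch) Rx(roll)).
In Python, from cell import arm, optics, finder gives the robot as it stands.
- The arm moves only by the tool servo_tool, never from a script. Its argument "targets" is a list of rows, each a list of 6 numbers: the shift along the tool's x, y, z in mm, then the turn, a rotation vector about the tool's x, y, z in degrees. In form: [[x, y, z, wx, wy, wz], ...]. A call has 1 to 20 rows; each row shifts and turns the commanded pose from where the row before left it, along the tool's axes as they then stand; what a row does not reach is not made up. A row lasts 1/8 s, in which the tool goes at most 62.5 mm and 10.7 degrees, less where a joint would pass 70% of its speed; a pose out of reach is approached as far as the arm can. A call is refused whole if a number of a shift passes 62.5 or a number of a turn 10.7, either way. A call with a gripper value outside its range is refused whole. "grip" is the closure, from -1 (fully open) to 1 (shut), set as the call begins (left out, the last holds). The fingers move at their own pace and stop on an object; "force" is the grip in N (left out, the last holds). Time passes only in rows, so rows that do not move let the fingers close. It gives the time, the measured TCP pose, the force and the opening at its end, in the units of the state.
- arm.state(): the state, without advancing time (a new reading comes with each control period).
- optics.capture(name): name is "scene" or "side" or "wrist"; returns a dict with "pixels" (384x512x3 uint8, red, green, blue), "vfov" (degrees; the focal length in pixels is half the picture's height over the tangent of half this angle, whatever the lens; pixels are square), "cx", "cy" (the principal point, pixels), "k1" (the pictures are not rectified: a ray, as slopes to the right and down, at radius r is drawn at 1 + k1 r^2 times it, then the intrinsics apply), "rvec" (rotation vector, rad) and "tvec" (3), from world to camera coordinates, as OpenCV has them. Camera axes: x right, y down, z forward; pixel columns grow to the right and rows downward; lengths in m; the calibration is good to about 2 mm. A picture is of the moment at which its call begins. There is no depth.
- arm.finish_job(): hands the job in, once; it reports no verdict.
Trained networks look in a picture, given as the dict that the camera call returned (one of the last four; its "shot" number tells which), for a name from the list of things; names that differ only in an ending like _2 or _b are one class to them, and where a whole thing is asked for, a point or a joint stands for the part that bears it (a point fixed in the world has none). Each returns a list of dicts, best first, with "score" (0 to 1); they miss things now and then, are a little off and sometimes report something else, mostly with a low value. They report only what shows in the picture. A call takes as long as a camera call.
- finder.look_for(thing, picture): "box" ([left, top, right, bottom] in pixels, round what is visible of it).
The state is a dict: "t": time; "q": joint angles; "joint_velocities": joint speeds; "effort": joint torques, N m; "position": TCP position; "tool_rot": TCP orientation; "ft_force": force on the tool from outside, world axes, zero at the start; "moment": the same for the moment, N m; "gripper_width": finger opening in m.
Only numpy, scipy, OpenCV 4.12 (cv2) and the standard library are available. Lean on these libraries where they do the work, as an engineer would, in place of code of your own. Each camera call takes 0.05 s, during which the arm holds its last target. There are 200 camera calls.

## Working session

There is one attempt and no reset: what is moved stays moved. The work goes in short steps, Python scripts to look and compute and a tool call to move; the robot and the scene stay as the last step left them, time stands still between calls to the robot, and variables do not carry over. Pictures are saved under pics/ and viewed, about 8 in all and at most 12, crops included, and the job is handed in when it is done.

Besides the shell and the picture viewer there is one more tool, called after "Call:" as name(argument=value, ...), one argument or row to a line, values as JSON. servo_tool: Moves the arm, as the interface text tells. Its arguments: {"type":"object","properties":{"targets":{"type":"array"},"grip":{"type":"number"},"force":{"type":"number"}},"required":["targets"]}

```bash
mkdir -p pics; ls; cat > h.py <<'E'
import numpy as np, cv2
from scipy.spatial.transform import Rotation as R
from cell import arm, optics, finder
def ray(p,uv):
    f=192/np.tan(np.radians(p["vfov"])/2)
    d=(np.array(uv,float)-[p["cx"],p["cy"]])/f
    s=d.copy()
    for _ in range(20): s=d/(1+p["k1"]*(s@s))
    Rm=cv2.Rodrigues(np.array(p["rvec"],float))[0]; t=np.array(p["tvec"],float).ravel()
    return -Rm.T@t, Rm.T@np.array([s[0],s[1],1])
def at_z(p,uv,z):
    o,d=ray(p,uv); return o+d*(z-o[2])/d[2]
def proj(p,X):
    f=192/np.tan(np.radians(p["vfov"])/2)
    Rm=cv2.Rodrigues(np.array(p["rvec"],float))[0]; c=Rm@np.array(X,float)+np.array(p["tvec"],float).ravel()
    s=c[:2]/c[2]; return s*(1+p["k1"]*(s@s))*f+[p["cx"],p["cy"]]
def save(p,n,s=1.5,crop=None):
    im=p["pixels"][:,:,::-1]
    if crop: im=im[crop[1]:crop[3],crop[0]:crop[2]]
    cv2.imwrite("pics/"+n,cv2.resize(im,None,fx=s,fy=s,interpolation=cv2.INTER_CUBIC))
E
python3 - <<'E'
from h import *
print(arm.state())
for c in("scene","side","wrist"):
    p=optics.capture(c); save(p,c+"0.png"); print(c,p["vfov"],p["cx"],p["cy"],p["k1"],-cv2.Rodrigues(np.array(p["rvec"],float))[0].T@np.ravel(p["tvec"]))
    for n in("shim_center","nest","stand","screwdriver","tensile_bar","nest_edge","stand_stop","keeper_nose"):
        try: print(n,[(np.round(b["box"]).tolist(),round(b["score"],2)) for b in finder.look_for(n,p)[:2]])
        except Exception as e: print(n,e)
E
```

```text
pics
{'t': 0.0, 'q': array([-1.23097234e+00,  2.13353619e-01, -3.50155409e-02,  1.32348391e+00,
       -2.06695929e-05,  1.57078831e+00]), 'joint_velocities': array([-0.00025074,  0.0010032 ,  0.00097383,  0.0011356 ,  0.00152068,
        0.00041855]), 'effort': array([-1.21205878e-03, -6.86155701e+01,  4.87121737e+01,  1.73429959e-02,
       -1.67100948e-04,  8.43841417e-05]), 'position': array([ 0.1665771 , -0.47118565,  0.30343466]), 'tool_rot': array([-3.14053591e+00,  2.06611071e-05,  3.39832026e-01]), 'ft_force': array([ 0.20114516,  0.18881752, -0.27830355]), 'moment': array([ 0.00472587,  0.06112066, -0.00370998]), 'gripper_width': 0.08534191306830713}
scene 55.26674868506024 257.3061922947094 193.7743461893365 -0.034039219813222873 [0.26354344 0.60062724 0.63540916]
shim_center [([170.0, 261.0, 234.0, 288.0], 0.93)]
nest [([154.0, 249.0, 255.0, 326.0], 0.76)]
stand [([264.0, 163.0, 308.0, 210.0], 0.8)]
screwdriver [([235.0, 221.0, 295.0, 250.0], 0.6)]
tensile_bar []
nest_edge [([158.0, 250.0, 249.0, 325.0], 0.93)]
stand_stop [([263.0, 161.0, 310.0, 214.0], 0.93)]
keeper_nose []
side 55.034437668511 257.49706627409176 191.58602832807304 -0.013543869694832657 [0.27166143 0.67962575 0.57356297]
shim_center [([165.0, 252.0, 236.0, 275.0], 0.92)]
nest [([156.0, 240.0, 255.0, 314.0], 0.56)]
stand [([257.0, 164.0, 297.0, 208.0], 0.71), ([158.0, 240.0, 255.0, 314.0], 0.65)]
screwdriver [([231.0, 217.0, 289.0, 239.0], 0.66), ([166.0, 250.0, 236.0, 273.0], 0.48)]
tensile_bar [([301.0, 215.0, 313.0, 230.0], 0.53)]
nest_edge [([156.0, 241.0, 252.0, 314.0], 0.9)]
stand_stop [([257.0, 162.0, 298.0, 207.0], 0.6)]
keeper_nose []
wrist 58.956713307586995 254.53885865323744 190.7562667880224 -0.09570450449279758 [ 0.22707247 -0.45069953  0.3731032 ]
shim_center []
nest []
stand []
screwdriver []
tensile_bar []
nest_edge []
stand_stop []
keeper_nose []
```

View pics/scene0.png

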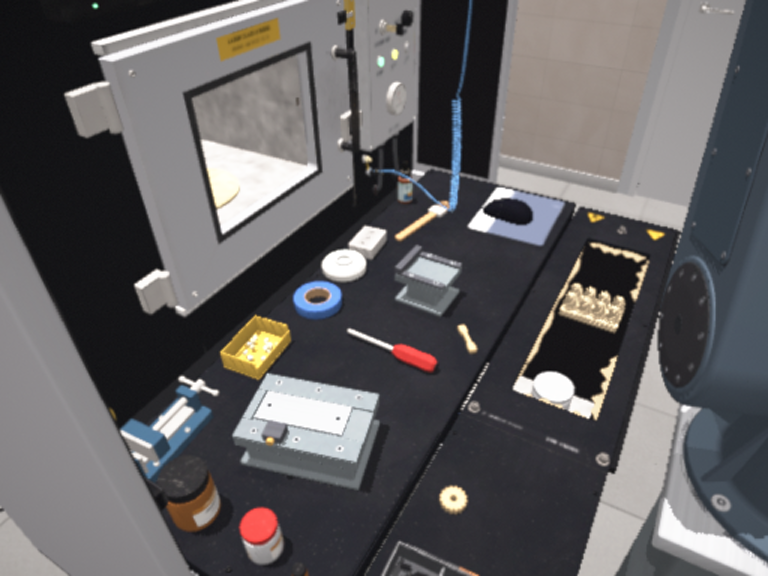

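```bash
python3 - <<'E'
from h import *
p=optics.capture("scene")
for n,uv in (("shim",(202,274)),("shimL",(170,274)),("stand",(286,186)),("scr",(265,235))): print(n,np.round(at_z(p,uv,.06 if n!='scr' else .01),3))
w=optics.capture("wrist"); s=arm.state()
Rt=R.from_euler("xyz",s["tool_rot"]).as_matrix(); Rm=cv2.Rodrigues(np.array(w["rvec"],float))[0]
print("cam pos in tool",Rt.T@(-Rm.T@np.ravel(w["tvec"])-s["position"])); print("cam axes in tool",np.round(Rt.T@Rm.T,3))
E
```

```text
shim [0.598 0.248 0.06 ]
shimL [0.654 0.28  0.06 ]
stand [ 0.579 -0.092  0.06 ]
scr [0.565 0.048 0.01 ]
cam pos in tool [ 0.06384418  0.00063229 -0.06919843]
cam axes in tool [[-0.001 -0.966 -0.258]
 [ 1.    -0.001 -0.001]
 [ 0.001 -0.258  0.966]]
```

The picture shows the nest at about (300,430) px with the shim lying in it and the keeper at (272,432), the stand at (428,280) and the screwdriver between them. I'll look over the stand first, then over the nest.

Call:
servo_tool(
  targets=[
    [35.6,-16.3,0,0,0,0],
    [35.6,-16.3,0,0,0,0],
    [35.6,-16.3,0,0,0,0],
    [35.6,-16.3,0,0,0,0],
    [35.6,-16.3,0,0,0,0],
    [35.6,-16.3,0,0,0,0],
    [35.6,-16.3,0,0,0,0],
    [35.6,-16.3,0,0,0,0],
    [35.6,-16.3,0,0,0,0],
    [35.6,-16.3,0,0,0,0],
    [35.6,-16.3,0,0,0,0],
    [35.6,-16.3,0,0,0,0],
    [35.6,-16.3,0,0,0,0],
    [35.6,-16.3,0,0,0,0],
    [0,0,0,0,0,0],
    [0,0,0,0,0,0],
  ],
)

```text
t: 3.45
position: [0.5602, -0.0903, 0.3038]
tool_rot: [3.142, 0.001, 0.34]
ft_force: [0.2, -0.3, -0.7]
gripper_width: 0.0853
```

```bash
cat > look.py <<'E'
import sys
from h import *
n=sys.argv[1]; p=optics.capture("wrist"); s=arm.state()
import pickle; pickle.dump(p,open(n+".pkl","wb")); save(p,n+".png")
print(s["t"],s["position"],s["tool_rot"],s["ft_force"],s["gripper_width"])
for k in sys.argv[2:]:
    for b in finder.look_for(k,p)[:2]: print(k,np.round(b["box"]).tolist(),round(b["score"],2))
E
python3 look.py st1 stand stand_stop screwdriver tensile_bar brush
```

```text
3.5 [ 0.56005832 -0.09062573  0.30395155] [3.14153394e+00 1.81106515e-04 3.39361356e-01] [-0.23890583 -0.51504598 -0.6807519 ] 0.08558959935470117
stand [239.0, 86.0, 355.0, 206.0] 0.91
stand_stop [233.0, 85.0, 353.0, 209.0] 0.76
screwdriver [232.0, 88.0, 352.0, 209.0] 0.47
tensile_bar [166.0, 195.0, 216.0, 224.0] 0.96
brush [0.0, 0.0, 22.0, 117.0] 0.52
```

View pics/st1.png

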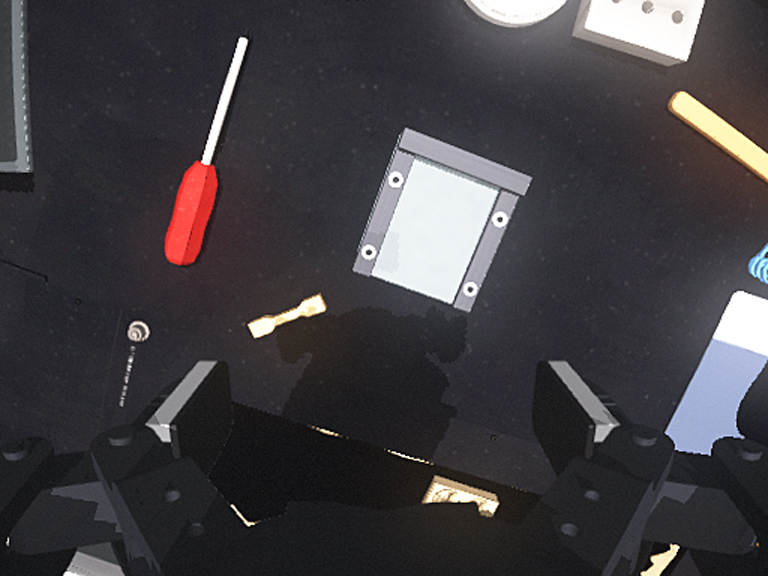

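Call:
servo_tool(
  targets=[
    [15,-31,0,0,0,0],
    [15,-31,0,0,0,0],
    [15,-31,0,0,0,0],
    [15,-31,0,0,0,0],
    [15,-31,0,0,0,0],
    [15,-31,0,0,0,0],
    [15,-31,0,0,0,0],
    [15,-31,0,0,0,0],
    [15,-31,0,0,0,0],
    [15,-31,0,0,0,0],
    [0,0,0,0,0,0],
    [0,0,0,0,0,0],
  ],
  grip=1,
  force=20,
)

```text
t: 5.25
position: [0.6043, 0.2356, 0.304]
tool_rot: [-3.129, 0.0, 0.368]
ft_force: [-0.7, -0.1, 0.2]
gripper_width: -0.0
```

```bash
python3 look.py ne1 nest shim_center keeper_nose nest_edge screwdriver
```

```text
5.3 [0.60430999 0.23548105 0.30414697] [-3.12852968e+00  1.29089214e-04  3.67707454e-01] [-0.63466169 -0.2214898  -0.13602247] -7.1158320042379216e-06
nest [173.0, 87.0, 306.0, 257.0] 0.91
shim_center [210.0, 107.0, 267.0, 234.0] 0.72
nest_edge [172.0, 88.0, 305.0, 257.0] 0.91
screwdriver [369.0, 172.0, 440.0, 289.0] 0.69
```

View pics/ne1.png

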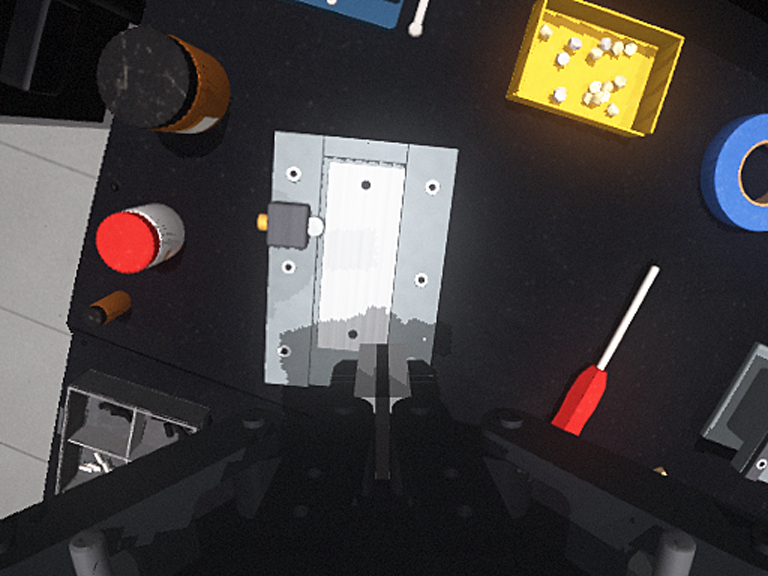

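The stand shows at (440,220) px and the nest at (360,260) px. The shim's dots are at (365,185) and (352,334), and the keeper is at (290,225), left of the channel. I'll enlarge both for corner fits.

```bash
python3 - <<'E'
from h import *; import pickle
a=pickle.load(open("st1.pkl","rb"))["pixels"][75:217,225:365]; b=pickle.load(open("ne1.pkl","rb"))["pixels"][80:270,165:315]
A=cv2.resize(a,None,fx=2.8,fy=2.8,interpolation=cv2.INTER_CUBIC);B=cv2.resize(b,None,fx=2.6,fy=2.6,interpolation=cv2.INTER_CUBIC)
o=np.zeros((500,785,3),np.uint8);o[:A.shape[0],:A.shape[1]]=A;o[:B.shape[0],395:395+B.shape[1]]=B
cv2.imwrite("pics/z1.png",o[:,:,::-1])
E
```

```text
(no output)
```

View pics/z1.png

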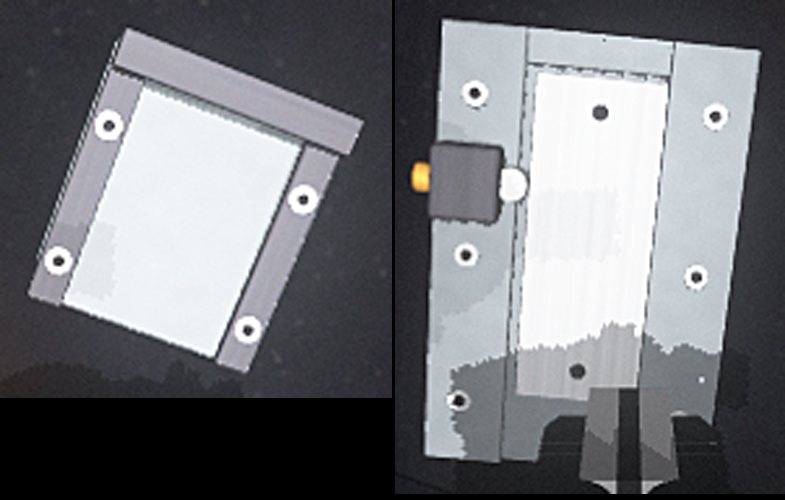

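```bash
cat > fit.py <<'E'
from h import *; import pickle
from scipy.optimize import least_squares
def fit(p,obj,px,x0):
    def res(v):
        c,s=np.cos(v[2]),np.sin(v[2])
        W=[(v[0]+c*o[0]-s*o[1],v[1]+s*o[0]+c*o[1],o[2]+v[3]) for o in obj]
        return np.append((np.array([proj(p,w) for w in W])-px).ravel(),(v[3]+.003)/.002)
    r=least_squares(res,x0,x_scale=[.01,.01,.1,.01]); return r.x,np.round(res(r.x),1)
E
python3 - <<'E'
from fit import *
a=pickle.load(open("st1.pkl","rb")); b=pickle.load(open("ne1.pkl","rb"))
off=lambda l,x0,y0,s,ox: np.array([((u-ox+.5)/s-.5+x0,(v+.5)/s-.5+y0) for u,v in l])
st,r=fit(a,[(.04,-.04,.076),(.04,.04,.076),(-.04,.04,.066),(-.04,-.04,.066),(-.04,.028,.066),(-.04,-.028,.066)],
 off([(349,154),(115,68),(30,294),(247,373),(62,305),(217,361)],225,75,2.8,0),[.6,-.09,0,0]); print("stand",st,r)
ne,r=fit(b,[(.084,.055,.064),(.084,-.055,.064),(-.08,.055,.064),(.084,.025,.064),(.084,-.025,.064),(-.08,.025,.064)],
 off([(443,20),(760,50),(425,457),(527,28),(674,42),(501,460)],165,80,2.6,395),[.6,.24,.3,0]); print("nest",ne,r)
pts=[at_z(b,q,.064+ne[3]) for q in off([(600,112),(577,372),(537,72),(668,80),(516,394)],165,80,2.6,395)]
c,s=np.cos(ne[2]),np.sin(ne[2])
for q in pts: d=q[:2]-ne[:2]; print("in nest mm",1e3*(c*d[0]+s*d[1]),1e3*(-s*d[0]+c*d[1]))
E
```

```text
stand [ 0.5854985  -0.11678447 -0.01262577 -0.00462671] [ 0.4  0.6 -0.5 -1.2 -0.3  0.2  0.5 -0.1  0.3  0.6 -0.3  0.1 -0.8]
nest [ 0.58504182  0.24990296  0.27281673 -0.00378866] [-0.3  0.  -0.   0.1 -0.  -0.7  0.6 -0.2 -0.2 -0.3  0.   1.1 -0.4]
in nest mm 57.60421467552978 -1.9880247706784098
in nest mm -39.34978423651485 -1.6391694465408089
in nest mm 69.28870564678115 20.996055534516998
in nest mm 70.79465945542877 -24.510103733404513
in nest mm -50.579920357880745 20.820837133436324
```

```bash
cat > go.py <<'E'
from h import *
NE=[.58504,.24990,.2728]; ST=[.5855,-.11678,-.0126]
def fr(F,x,y): c,s=np.cos(F[2]),np.sin(F[2]); return np.array([F[0]+c*x-s*y,F[1]+s*x+c*y])
def delta(xy,z,yaw):
    s=arm.state(); Rt=R.from_euler("xyz",s["tool_rot"]); Rg=R.from_euler("xyz",[np.pi,0,yaw])
    print("t",s["t"],"ft",np.round(s["ft_force"],1),"shift mm (tool)",np.round(1e3*Rt.inv().apply(np.r_[xy,z]-s["position"]),1),"turn deg",np.round(np.degrees((Rt.inv()*Rg).as_rotvec()),2), "q",np.round(s["q"],2))
E
python3 -c "
from go import *
delta(fr(NE,.019,-.002),.155,NE[2])"
```

```text
t 5.55 ft [ 0.4 -0.4 -0.5] shift mm (tool) [  5.7 -14.2 149.4] turn deg [-0.76  0.03  5.46] q [0.37 0.54 0.44 1.47 0.01 3.14]
```

Call:
servo_tool(
  targets=[
    [0,0,0,0,0,-10.2],
    [0,0,0,0,0,-10.2],
    [0,0,0,0,0,-10.2],
    [0,0,0,0,0,-10.2],
    [0,0,0,0,0,-10.2],
    [0,0,0,0,0,-10.2],
    [0,0,0,0,0,-10.2],
    [0,0,0,0,0,-10.2],
    [0,0,0,0,0,-10.2],
    [0,0,0,0,0,-10.2],
    [0,0,0,0,0,-10.2],
    [0,0,0,0,0,-10.2],
    [0,0,0,0,0,-10.2],
    [0,0,0,0,0,-10.2],
    [0,0,0,0,0,-10.2],
    [0,0,0,0,0,-10.2],
    [0,0,0,0,0,-10.2],
    [0,0,0,0,0,0],
  ],
)

```text
t: 7.8
position: [0.6044, 0.2362, 0.3041]
tool_rot: [3.128, -0.002, -2.889]
ft_force: [-0.3, -0.2, -0.2]
gripper_width: 0.0001
```

```bash
python3 -c "
from go import *
delta(fr(NE,.019,-.002),.155,NE[2]+np.pi)"
```

```text
t 7.8 ft [-0.3 -0.2 -0.2] shift mm (tool) [ -4.   14.5 149.3] turn deg [ 0.76 -0.08 -1.17] q [0.37 0.54 0.44 1.47 0.01 0.12]
```

Call:
servo_tool(
  targets=[
    [0,0,0,0.76,-0.08,-1.17],
    [-1,3,30,0,0,0],
    [-1,3,30,0,0,0],
    [-1,3,30,0,0,0],
    [-1,2,30,0,0,0],
    [0,2,24,0,0,0],
    [0,0,15,0,0,0],
    [0,0,0,0,0,0],
  ],
)

```text
t: 8.8
position: [0.6043, 0.2498, 0.1443]
tool_rot: [-3.141, -0.002, -2.869]
ft_force: [-0.2, -0.2, 0.3]
gripper_width: -0.0
```

```bash
python3 look.py ne2; python3 -c "
from go import *
delta(fr(NE,.019,-.002),.133,NE[2]+np.pi)"
```

```text
8.85 [0.60477684 0.24988625 0.14529809] [-3.14135182e+00 -1.63612963e-04 -2.86837317e+00] [-0.02707282 -0.34752114  0.88053504] 7.683228188300122e-05
t 8.85 ft [-0.  -0.3  0.9] shift mm (tool) [-0.   3.3 12.3] turn deg [-0.01 -0.01  0.02] q [ 0.39  0.6   0.13  1.11 -0.    0.12]
```

View pics/ne2.png

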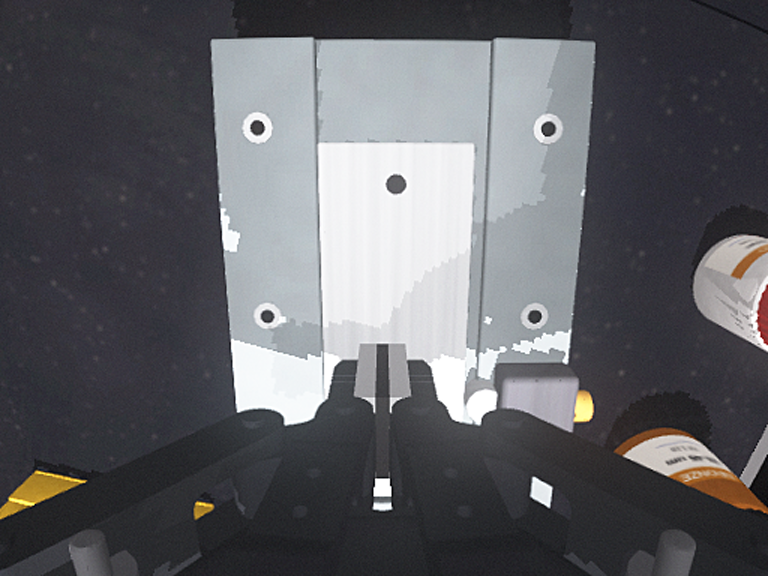

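The picture shows the shim's front half and front dot at (396,184) px, with the shut fingers at about (382,370). The housing at (537,395) stays clear, so I'll move 10 mm forward of it and 3 mm sideways before pressing.

Call:
servo_tool(
  targets=[
    [5,1.5,0,0,0,0],
    [5,1.7,0,0,0,0],
    [0,0,4,0,0,0],
    [0,0,4,0,0,0],
    [0,0,0,0,0,0],
    [0,0,0,0,0,0],
  ],
)

```text
t: 9.6
position: [0.5943, 0.2503, 0.1369]
tool_rot: [-3.142, -0.0, -2.868]
ft_force: [-0.6, 0.9, -0.3]
gripper_width: 0.0003
```

Call:
servo_tool(
  targets=[
    [0,0,1,0,0,0],
    [0,0,0.5,0,0,0],
    [0,0,0,0,0,0],
  ],
)

```text
t: 9.98
position: [0.5942, 0.2503, 0.1355]
tool_rot: [-3.142, -0.0, -2.868]
ft_force: [-0.2, -0.2, 0.5]
gripper_width: 0.0002
```

Call:
servo_tool(
  targets=[
    [0,0,0.5,0,0,0],
    [0,0,0.5,0,0,0],
    [0,0,0,0,0,0],
  ],
)

```text
t: 10.35
position: [0.5943, 0.2504, 0.1351]
tool_rot: [3.142, 0.001, -2.868]
ft_force: [-2.0, -1.3, 6.1]
gripper_width: 0.0002
```

Call:
servo_tool(
  targets=[
    [0,0,0.3,0,0,0],
    [0,0,0,0,0,0],
  ],
)

```text
t: 10.6
position: [0.5944, 0.2504, 0.1351]
tool_rot: [3.142, 0.001, -2.868]
ft_force: [-4.6, -2.3, 11.4]
gripper_width: 0.0003
```

```bash
python3 -c "
from h import *
s=arm.state();print(s['t'],s['position'],s['ft_force'])"
```

```text
10.6 [0.59436096 0.25037285 0.13506592] [-4.61091416 -2.31452374 11.39496995]
```

Call:
servo_tool(
  targets=[
    [1,0,0,0,0,0],
    [1,0,0,0,0,0],
  ],
)

```text
t: 10.85
position: [0.5931, 0.2501, 0.1351]
tool_rot: [3.141, 0.002, -2.868]
ft_force: [2.7, -0.7, 5.0]
gripper_width: 0.0006
```

Call:
servo_tool(
  targets=[
    [0,0,0.3,0,0,0],
    [1,0,0,0,0,0],
  ],
)

```text
t: 11.1
position: [0.5924, 0.2499, 0.1351]
tool_rot: [3.141, 0.003, -2.868]
ft_force: [3.4, 1.5, 7.4]
gripper_width: 0.0002
```

Call:
servo_tool(
  targets=[
    [0,0,0.3,0,0,0],
    [1,0,0,0,0,0],
    [1,0,0,0,0,0],
  ],
)

```text
t: 11.48
position: [0.5908, 0.2494, 0.1351]
tool_rot: [3.141, 0.004, -2.868]
ft_force: [4.0, 1.8, 10.4]
gripper_width: 0.0001
```

```bash
cat > shim.py <<'E'
from h import *
NE=[.58504,.24990,.2728]
p=optics.capture("scene"); s=arm.state()
print(np.round(s["ft_force"],1),s["position"])
for b in finder.look_for("shim_center",p)[:1]: print(np.round(b["box"],1),b["score"])
w=optics.capture("wrist")
g=cv2.cvtColor(w["pixels"],cv2.COLOR_RGB2GRAY)
# front dot: dark blob on shim
c,sn=np.cos(NE[2]),np.sin(NE[2])
bl=cv2.threshold(g,110,255,cv2.THRESH_BINARY_INV)[1]
n,l,st,ce=cv2.connectedComponentsWithStats(bl)
for i in range(1,n):
    if 40<st[i,4]<300:
        q=at_z(w,ce[i],.061)[:2]-NE[:2]; x,y=1e3*(c*q[0]+sn*q[1]),1e3*(-sn*q[0]+c*q[1])
        if abs(y)<12 and -140<x<20: print("dot nest mm",round(x,1),round(y,1),st[i])
E
python3 shim.py
```

```text
[ 2.7  0.5 11.2] [0.59061502 0.24939373 0.13505595]
[170.1 262.1 235.6 290.9] 0.91
dot nest mm -40.5 -2.0 [250 144  13  13 136]
```

Call:
servo_tool(
  targets=[
    [1.5,0,0,0,0,0],
    [1.5,0,0,0,0,0],
  ],
)

```text
t: 11.88
position: [0.5879, 0.2487, 0.135]
tool_rot: [3.141, 0.004, -2.868]
ft_force: [3.9, 1.3, 10.2]
gripper_width: -0.0002
```

```bash
python3 shim.py
```

```text
[ 2.4  0.9 11. ] [0.58768202 0.24858921 0.13507713]
[172.2 261.2 235.  289.6] 0.66
dot nest mm -43.6 -2.0 [250 144  13  13 136]
```

Call:
servo_tool(
  targets=[
    [2,0,0,0,0,0],
    [2,0,0,0,0,0],
    [2,0,0,0,0,0],
    [2,0,0,0,0,0],
  ],
)

```text
t: 12.52
position: [0.5802, 0.2465, 0.1351]
tool_rot: [3.141, 0.004, -2.868]
ft_force: [4.0, 1.1, 10.2]
gripper_width: 0.0002
```

Call:
servo_tool(
  targets=[
    [2.5,0,0,0,0,0],
    [2.5,0,0,0,0,0],
    [2.5,0,0,0,0,0],
    [2.5,0,0,0,0,0],
  ],
)

```text
t: 13.02
position: [0.5705, 0.2438, 0.135]
tool_rot: [3.141, 0.004, -2.868]
ft_force: [3.4, 1.8, 9.0]
gripper_width: 0.0
```

```bash
python3 shim.py
```

```text
[ 2.5  1.7 11.1] [0.57025891 0.24374127 0.13507723]
[181.5 261.9 248.6 293.1] 0.94
dot nest mm -61.7 -1.9 [250 144  14  13 139]
```

Call:
servo_tool(
  targets=[
    [2.5,0,0.05,0,0,0],
    [2.5,0,0,0,0,0],
    [2.5,0,0.05,0,0,0],
    [2.5,0,0,0,0,0],
  ],
)

```text
t: 13.68
position: [0.561, 0.2411, 0.135]
tool_rot: [3.141, 0.004, -2.868]
ft_force: [4.7, 1.2, 11.5]
gripper_width: 0.0
```

Call:
servo_tool(
  targets=[
    [2,0,0,0,0,0],
    [2,0,0,0,0,0],
    [2,0,0,0,0,0],
    [2,0,0,0,0,0],
  ],
)

```text
t: 14.18
position: [0.5532, 0.239, 0.135]
tool_rot: [3.141, 0.004, -2.868]
ft_force: [3.9, 0.9, 12.3]
gripper_width: 0.0002
```

```bash
python3 shim.py
```

```text
[ 1.5  0.4 12.8] [0.55296257 0.23888933 0.13503435]
[186.6 265.6 251.9 293.6] 0.77
dot nest mm -79.7 -1.9 [250 144  13  13 139]
```

Call:
servo_tool(
  targets=[
    [2,0,-0.08,0,0,0],
    [2,0,0,0,0,0],
    [2,0,0,0,0,0],
    [2,0,0,0,0,0],
    [2,0,0,0,0,0],
  ],
)

```text
t: 14.95
position: [0.5435, 0.2362, 0.135]
tool_rot: [3.141, 0.004, -2.868]
ft_force: [2.1, 0.7, 10.9]
gripper_width: 0.0002
```

Call:
servo_tool(
  targets=[
    [2,0,0,0,0,0],
    [2,0,0,0,0,0],
    [2,0,0,0,0,0],
    [2,0,0,0,0,0],
  ],
)

```text
t: 15.45
position: [0.5358, 0.2341, 0.135]
tool_rot: [3.141, 0.004, -2.868]
ft_force: [2.8, 2.2, 12.1]
gripper_width: -0.0001
```

```bash
python3 shim.py
```

```text
[ 2.1  0.4 11.2] [0.53561473 0.23404069 0.13504667]
[198.  265.7 264.9 291.6] 0.64
dot nest mm -97.6 -2.0 [250 144  13  13 139]
```

Call:
servo_tool(
  targets=[
    [2,0,0,0,0,0],
    [2,0,0,0,0,0],
    [2,0,0,0,0,0],
    [2,0,0,0,0,0],
    [2,0,0,0,0,0],
    [1,0,0,0,0,0],
    [0,0,0,0,0,0],
  ],
)

```text
t: 16.48
position: [0.5251, 0.2311, 0.135]
tool_rot: [3.141, 0.003, -2.868]
ft_force: [1.8, 1.4, 12.6]
gripper_width: -0.0001
```

```bash
python3 shim.py
```

```text
[ 0.8  0.4 12.5] [0.52514288 0.23112409 0.13504138]
[203.3 268.1 268.3 297.7] 0.73
dot nest mm -108.5 -2.0 [250 144  13  13 138]
```

Call:
servo_tool(
  targets=[
    [-0.3,0,-1,0,0,0],
    [0,0,-4,0,0,0],
    [0,0,-10,0,0,0],
    [0,0,-20,0,0,0],
    [0,0,-20,0,0,0],
    [0,0,-20,0,0,0],
    [0,0,0,0,0,0],
    [0,0,0,0,0,0],
  ],
)

```text
t: 17.62
position: [0.5241, 0.2306, 0.2081]
tool_rot: [-3.142, -0.001, -2.868]
ft_force: [-0.6, -0.8, -0.3]
gripper_width: 0.0
```

Call:
servo_tool(
  targets=[
    [10,0,0,0,0,0],
    [10,0,0,0,0,0],
    [10,0,0,0,0,0],
    [10,0,0,0,0,0],
    [0,0,0,0,0,0],
    [0,0,0,0,0,0],
  ],
  grip=-1,
)

```text
t: 18.38
position: [0.4859, 0.2199, 0.2087]
tool_rot: [3.142, 0.0, -2.867]
ft_force: [0.1, 0.1, 0.6]
gripper_width: 0.0855
```

```bash
python3 look.py ne3; python3 shim.py
```

```text
18.425 [0.48598431 0.21993673 0.2086479 ] [ 3.14158642e+00  2.13741478e-04 -2.86755011e+00] [ 0.06241364  0.44151156 -0.56436095] 0.08559065282512032
[ 0.5 -0.  -0.1] [0.48598618 0.21993162 0.20856753]
[202.2 266.5 269.6 299.3] 0.62
dot nest mm -108.5 -2.1 [252 192   9   8  52]
```

View pics/ne3.png

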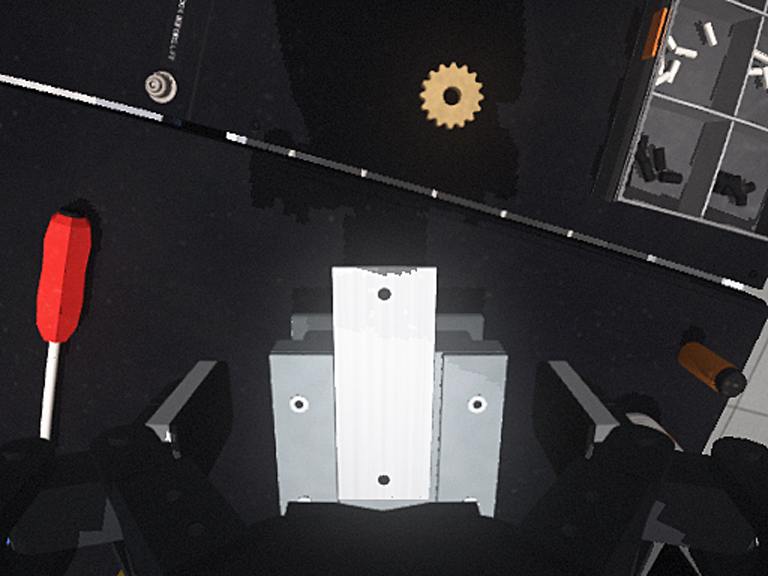

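The shim overhangs cleanly: its front corners are at (332,268) and (437,268) px, its dots at (384,294) and (384,480), and the fingers are open on either side.

```bash
python3 -c "
from go import *
delta(fr(NE,-.103,-.002),.110,NE[2]+np.pi)
from h import *; import pickle
p=pickle.load(open('ne3.pkl','rb'))
c,s=np.cos(NE[2]),np.sin(NE[2])
for u in [(332,268),(437,268),(384,294),(384,480),(270,355),(507,355)]:
    q=at_z(p,np.array(u)/1.5,.0615)[:2]-NE[:2]; print(u,1e3*np.array([c*q[0]+s*q[1],-s*q[0]+c*q[1]]))
"
```

```text
t 18.575 ft [-0.6  0.3 -0.2] shift mm (tool) [-0.5  0.2 98.5] turn deg [-0.   -0.01  0.07] q [ 0.42  0.32 -0.14  1.11  0.    0.15]
(332, 268) [-120.15232208  -24.5099374 ]
(437, 268) [-120.15642366   21.27162236]
(384, 294) [-108.37467216   -1.82669863]
(384, 480) [-12.14975096  -1.68404417]
(270, 355) [-79.23602512 -54.12543095]
(507, 355) [-79.1864759   54.78612689]
```

Call:
servo_tool(
  targets=[
    [0,0,25,0,0,0],
    [0,0,25,0,0,0],
    [0,0,20,0,0,0],
    [0,0,15,0,0,0],
    [0,0,10,0,0,0],
    [0,0,3.5,0,0,0],
    [0,0,0,0,0,0],
  ],
)

```text
t: 19.45
position: [0.4859, 0.2199, 0.1103]
tool_rot: [3.142, 0.0, -2.868]
ft_force: [-0.1, -1.0, 0.2]
gripper_width: 0.0854
```

Call:
servo_tool(
  targets=[
    [0,0,0,0,0,0],
    [0,0,0,0,0,0],
    [0,0,0,0,0,0],
    [0,0,0,0,0,0],
    [0,0,0,0,0,0],
    [0,0,0,0,0,0],
  ],
  grip=1,
  force=60,
)

```text
t: 20.2
position: [0.4859, 0.2201, 0.1103]
tool_rot: [3.141, 0.0, -2.867]
ft_force: [-1.3, 2.7, 5.2]
gripper_width: 0.0442
```

Call:
servo_tool(
  targets=[
    [0,0,-2,0,0,0],
    [0,0,-4,0,0,0],
    [0,0,-6,0,0,0],
    [0,0,-10,0,0,0],
    [0,0,-10,0,0,0],
    [0,0,0,0,0,0],
    [0,0,0,0,0,0],
  ],
)

```text
t: 21.08
position: [0.4857, 0.2198, 0.142]
tool_rot: [-3.142, -0.0, -2.868]
ft_force: [0.0, -0.1, 0.4]
gripper_width: 0.0441
```

```bash
python3 look.py li1; python3 - <<'E'
from h import *
p=optics.capture("scene"); save(p,"li1s.png",4,(140,210,320,340))
a=cv2.imread("pics/li1.png")[150:576,150:618]; b=cv2.imread("pics/li1s.png")
a=cv2.resize(a,(400,364)); b=cv2.resize(b,(400,289)); o=np.zeros((364,800,3),np.uint8); o[:,:400]=a;o[:289,400:]=b; cv2.imwrite("pics/li1c.png",o)
E
```

```text
21.125 [0.48556598 0.21975071 0.14180169] [-3.14146573e+00 -5.39166704e-04 -2.86759625e+00] [-0.16018996 -0.50577377  0.11014469] 0.044358266986096434
```

View pics/li1c.png

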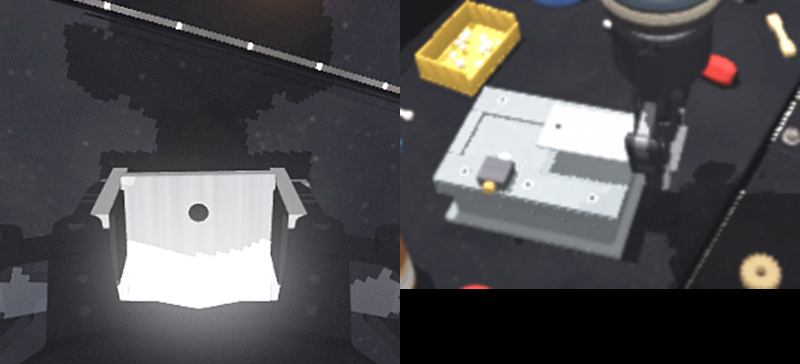

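```bash
python3 -c "
from go import *; import pickle
delta(fr(ST,-.085,0),.165,ST[2]+np.pi)
w=pickle.load(open('li1.pkl','rb')); p=optics.capture('scene'); s=arm.state(); Rt=R.from_euler('xyz',s['tool_rot'])
for z in (.0465,.0485,.0505): print(z,'front',proj(w,s['position']+Rt.apply([.0055,0,z])),'rear',proj(p,s['position']+Rt.apply([-.0908,0,z])))
print('seen (254.4,266.1) (211.1,267.2)')
"
```

```text
t 21.175 ft [ 0.5  0.4 -0.9] shift mm (tool) [  76.4 -327.   -23.1] turn deg [-1.000e-02 -3.000e-02  1.642e+01] q [ 0.42  0.37 -0.25  0.96  0.    0.15]
0.0465 front [256.2934273 266.5119238] rear [211.91975258 265.60839919]
0.0485 front [256.26414649 264.05563257] rear [212.01479808 266.29918752]
0.0505 front [256.23569137 261.66932572] rear [212.10951382 266.98747947]
seen (254.4,266.1) (211.1,267.2)
```

Call:
servo_tool(
  targets=[
    [0,0,-11,0,0,0],
    [0,0,-12,0,0,0],
    [3.2,-13.6,0,0,0,0],
    [6.4,-27.3,0,0,0,0],
    [6.4,-27.3,0,0,0,0],
    [6.4,-27.3,0,0,0,0],
    [6.4,-27.3,0,0,0,0],
    [6.4,-27.3,0,0,0,0],
    [6.4,-27.3,0,0,0,0],
    [6.4,-27.3,0,0,0,0],
    [6.4,-27.3,0,0,0,0],
    [6.4,-27.3,0,0,0,0],
    [6.4,-27.3,0,0,0,0],
    [6.4,-27.3,0,0,0,0],
    [3.2,-13.4,0,0,0,0],
    [0,0,0,0,0,5.4],
    [0,0,0,0,0,5.5],
    [0,0,0,0,0,5.5],
    [0,0,0,0,0,0],
    [0,0,0,0,0,0],
  ],
)

```text
t: 23.72
position: [0.5003, -0.116, 0.1651]
tool_rot: [-3.142, -0.0, 3.132]
ft_force: [-0.7, -0.1, -0.6]
gripper_width: 0.0445
```

```bash
python3 look.py st2;python3 - <<'E'
from go import *
delta(fr(ST,-.085,0),.120,ST[2]+np.pi)
s=arm.state(); Rt=R.from_euler('xyz',s['tool_rot'])
ims=[]
for c in("scene","side"):
    p=optics.capture(c); print(c,[(n,[np.round(b["box"]).tolist() for b in finder.look_for(n,p)[:1]]) for n in("shim_center","stand")], "pred rear dot",proj(p,s['position']+Rt.apply([-.0908,0,.0485])))
    ims.append(cv2.resize(p["pixels"][140:250,210:342,::-1],(396,330),interpolation=cv2.INTER_CUBIC))
cv2.imwrite("pics/st2c.png",np.hstack(ims))
E
```

```text
23.775 [ 0.50029881 -0.11599289  0.16507584] [-3.14157245e+00 -1.33598541e-04  3.13134728e+00] [-0.78219768  0.19853257 -0.54802002] 0.044285049526889504
t 23.775 ft [-0.8  0.2 -0.5] shift mm (tool) [-0.2  0.3 45.1] turn deg [-0.   -0.01  0.13] q [-0.23  0.31 -0.27  0.99 -0.   -0.22]
scene [('shim_center', [[279.0, 157.0, 328.0, 178.0]]), ('stand', [[264.0, 162.0, 308.0, 210.0]])] pred rear dot [286.83977665 161.78104003]
side [('shim_center', [[241.0, 222.0, 289.0, 241.0]]), ('stand', [[256.0, 163.0, 298.0, 210.0]])] pred rear dot [279.82257442 157.92945333]
```

View pics/st2c.png

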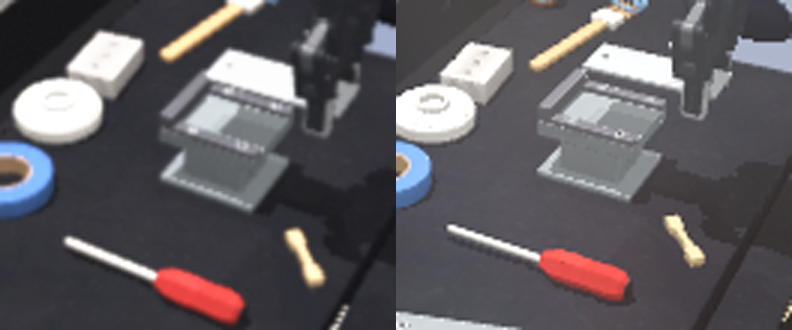

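The shim hangs level over the stand seat in both views, with its rear end short of the end stop and everything else undisturbed. I'll lower it now.

Call:
servo_tool(
  targets=[
    [0,0.3,12,0,0,0.1],
    [0,0,15,0,0,0],
    [0,0,12,0,0,0],
    [0,0,7,0,0,0],
    [0,0,2,0,0,0],
    [0,0,0,0,0,0],
    [0,0,0,0,0,0],
  ],
)

```text
t: 24.95
position: [0.5006, -0.1158, 0.1175]
tool_rot: [-3.141, 0.001, 3.128]
ft_force: [-0.9, 0.0, -1.3]
gripper_width: 0.0442
```

Call:
servo_tool(
  targets=[
    [0,0,1.5,0,0,0],
    [0,0,1.5,0,0,0],
    [0,0,0,0,0,0],
  ],
)

```text
t: 25.32
position: [0.5003, -0.1157, 0.114]
tool_rot: [3.142, -0.0, 3.128]
ft_force: [0.0, -0.2, -0.9]
gripper_width: 0.0442
```

Call:
servo_tool(
  targets=[
    [0,0,1,0,0,0],
    [0,0,1,0,0,0],
    [0,0,0,0,0,0],
  ],
)

```text
t: 25.7
position: [0.5003, -0.1157, 0.112]
tool_rot: [-3.142, -0.0, 3.128]
ft_force: [0.4, 0.8, -0.8]
gripper_width: 0.0443
```

Call:
servo_tool(
  targets=[
    [0,0,0.7,0,0,0],
    [0,0,0,0,0,0],
    [0,0,0,0,0,0],
  ],
)

```text
t: 26.08
position: [0.5004, -0.1157, 0.1114]
tool_rot: [-3.142, -0.0, 3.128]
ft_force: [-0.2, -1.3, -0.4]
gripper_width: 0.0442
```

Call:
servo_tool(
  targets=[
    [0,0,0.7,0,0,0],
    [0,0,0,0,0,0],
    [0,0,0,0,0,0],
  ],
)

```text
t: 26.45
position: [0.5004, -0.1157, 0.1108]
tool_rot: [-3.142, 0.0, 3.128]
ft_force: [0.6, -0.2, 0.2]
gripper_width: 0.0442
```

```bash
python3 -c "
from h import *
for i in range(4):
    optics.capture('side'); s=arm.state(); print(s['position'],np.round(s['ft_force'],1),np.round(s['moment'],2))"
```

```text
[ 0.50042783 -0.11575094  0.11074184] [0.2 0.2 0.3] [ 0.   -0.04  0.02]
[ 0.50039265 -0.11573615  0.11072171] [ 0.1 -0.6 -0.4] [ 0.01 -0.01  0.04]
[ 0.50042273 -0.11574094  0.11074336] [-0.4  0.   0.4] [-0.05 -0.03 -0.05]
[ 0.50041898 -0.11574642  0.11074127] [-0.5 -0.2  0.3] [ 0.04  0.02 -0.03]
```

Call:
servo_tool(
  targets=[
    [0,0,0.3,0,0,0],
    [0,0,0,0,0,0],
    [0,0,0,0,0,0],
  ],
)

```text
t: 27.02
position: [0.5004, -0.1157, 0.1105]
tool_rot: [-3.142, 0.0, 3.128]
ft_force: [0.7, -1.0, -0.3]
gripper_width: 0.0441
```

```bash
cat > ft.py <<'E'
from h import *
F=[];M=[]
for i in range(6):
    optics.capture('side'); s=arm.state(); F.append(s['ft_force']);M.append(s['moment'])
print(s['t'],s['position'],np.round(np.mean(F,0),2),np.round(np.mean(M,0),3))
E
python3 ft.py
```

```text
27.325 [ 0.50039942 -0.11574331  0.11040081] [ 0.13 -0.07  0.78] [ 0.003 -0.12  -0.01 ]
```

Call:
servo_tool(
  targets=[
    [-3,0,-0.3,0,0,0],
    [-3,0,0,0,0,0],
    [-3,0,0,0,0,0],
    [-3,0,0,0,0,0],
    [-3,0,0,0,0,0],
    [-3,0,0,0,0,0],
    [0,0,0,0,0,0],
  ],
)

```text
t: 28.2
position: [0.5187, -0.116, 0.1107]
tool_rot: [-3.142, 0.0, 3.128]
ft_force: [0.5, 0.9, 0.6]
gripper_width: 0.0443
```

Call:
servo_tool(
  targets=[
    [-1,0,0,0,0,0],
    [0,0,0,0,0,0],
  ],
)

```text
t: 28.45
position: [0.5194, -0.116, 0.1107]
tool_rot: [-3.142, -0.0, 3.128]
ft_force: [0.7, 0.2, 1.6]
gripper_width: 0.0445
```

Call:
servo_tool(
  targets=[
    [-1,0,0,0,0,0],
    [0,0,0,0,0,0],
  ],
)

```text
t: 28.7
position: [0.5204, -0.116, 0.1107]
tool_rot: [-3.142, -0.0, 3.128]
ft_force: [-0.4, -0.3, 2.3]
gripper_width: 0.0443
```

Call:
servo_tool(
  targets=[
    [-0.8,0,0,0,0,0],
    [0,0,0,0,0,0],
  ],
)

```text
t: 28.95
position: [0.5212, -0.1161, 0.1107]
tool_rot: [-3.141, -0.0, 3.128]
ft_force: [-0.3, -0.1, 2.7]
gripper_width: 0.0443
```

Call:
servo_tool(
  targets=[
    [-0.6,0,0,0,0,0],
    [0,0,0,0,0,0],
  ],
)

```text
t: 29.2
position: [0.5216, -0.116, 0.1107]
tool_rot: [-3.142, -0.0, 3.128]
ft_force: [-2.7, 0.9, 3.9]
gripper_width: 0.0441
```

Call:
servo_tool(
  targets=[
    [-0.5,0,0,0,0,0],
    [0,0,0,0,0,0],
  ],
)

```text
t: 29.45
position: [0.5217, -0.116, 0.1106]
tool_rot: [3.142, -0.001, 3.128]
ft_force: [-6.9, 0.1, 5.7]
gripper_width: 0.0444
```

Call:
servo_tool(
  targets=[
    [0.35,0,0,0,0,0],
    [0,0,0,0,0,0],
    [0,0,0,0,0,0],
  ],
)

```text
t: 29.82
position: [0.5217, -0.116, 0.1106]
tool_rot: [-3.142, -0.001, 3.128]
ft_force: [-5.0, 0.4, 3.5]
gripper_width: 0.0442
```

```bash
python3 ft.py
```

```text
30.125 [ 0.52170735 -0.11599919  0.11061049] [-5.07  0.41  3.74] [ 0.117  0.927 -0.07 ]
```

Call:
servo_tool(
  targets=[
    [0,0,0,0,0,0],
    [0,0,0,0,0,0],
    [0,0,0,0,0,0],
    [0,0,0,0,0,0],
    [0,0,0,0,0,0],
    [0,0,0,0,0,0],
  ],
  grip=-1,
)

```text
t: 30.88
position: [0.5219, -0.116, 0.1107]
tool_rot: [-3.142, -0.0, 3.128]
ft_force: [-0.4, 0.1, -0.2]
gripper_width: 0.0856
```

Call:
servo_tool(
  targets=[
    [0,0,-5,0,0,0],
    [0,0,-15,0,0,0],
    [0,0,-25,0,0,0],
    [0,0,-30,0,0,0],
    [0,0,-30,0,0,0],
    [0,0,-30,0,0,0],
    [0,0,-20,0,0,0],
    [0,0,0,0,0,0],
    [0,0,0,0,0,0],
  ],
)

```text
t: 32.0
position: [0.5217, -0.116, 0.2654]
tool_rot: [3.142, -0.0, 3.128]
ft_force: [-0.4, 0.6, 0.3]
gripper_width: 0.0853
```

```bash
python3 look.py fin shim_center stand
```

```text
32.05 [ 0.52157798 -0.11596271  0.26506607] [ 3.14144485e+00 -1.07236325e-03  3.12763361e+00] [ 0.0963113   0.03969409 -0.34870808] 0.08534122885166776
shim_center [224.0, 162.0, 283.0, 293.0] 0.73
stand [211.0, 192.0, 305.0, 313.0] 0.64
```

View pics/fin.png

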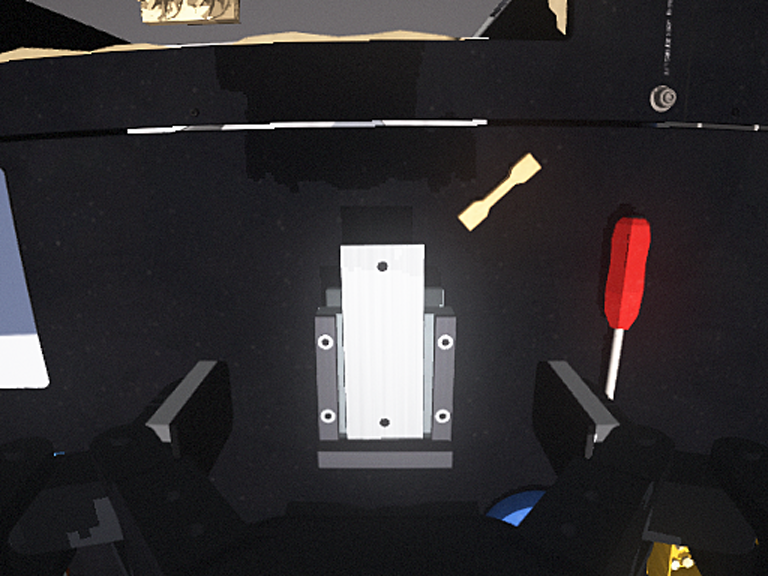

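The shim lies between the cheeks, with dots at (382,266) and (384,422) px and its rear end at row 438. A dark strip separates it from the stop's top edge at row 452, so I'll check whether that is the stop's face or a gap.

```bash
python3 - <<'E'
from fit import *
from go import fr,ST
p=pickle.load(open("fin.pkl","rb"))
st,r=fit(p,[(.04,-.04,.076),(.04,.04,.076),(-.04,.04,.066),(-.04,-.04,.066),(-.04,.028,.066),(-.04,-.028,.066)],np.array([(318,452),(453,452),(456,316),(315,316),(434,316),(336,316)])/1.5,ST+[-.003]); print(st,r)
c,s=np.cos(st[2]),np.sin(st[2])
for u in [(382.5,266.5),(384.5,422.5),(347,438),(423,438),(341,245),(425,245)]:
    q=at_z(p,np.array(u)/1.5,.064+st[3])[:2]-st[:2]; print(u,1e3*np.array([c*q[0]+s*q[1],-s*q[0]+c*q[1]]))
save(p,"finz.png",6,(200,150,315,245+75))
im=cv2.imread("pics/finz.png"); cv2.imwrite("pics/finz.png",im[-480:])
E
```

```text
[ 0.58567913 -0.11579254 -0.01360814 -0.00274149] [-0.4 -0.7  0.2 -0.9  0.4  0.3 -0.6  0.4  0.8  0.3 -0.4  0.4  0.1]
(382.5, 266.5) [-68.29800649  -1.55590664]
(384.5, 422.5) [27.88607804 -0.44817677]
(347, 438) [ 38.57385279 -23.28776404]
(423, 438) [38.67828367 23.01525615]
(341, 245) [-80.3298707  -24.12586706]
(425, 245) [-80.26208481  21.58847491]
```

View pics/finz.png

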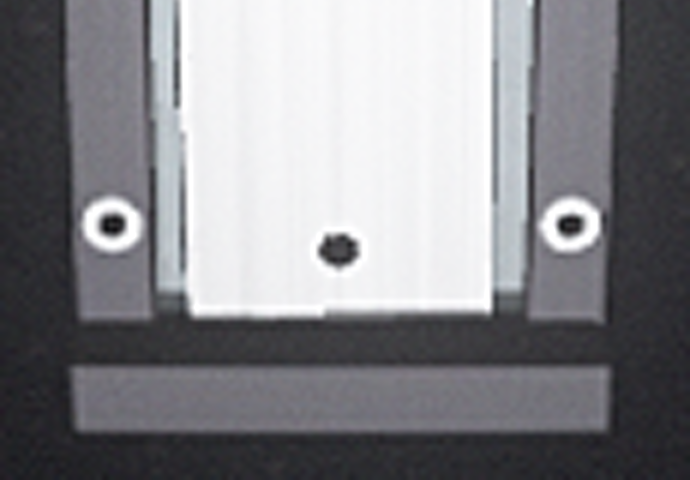

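```bash
python3 -c "
from h import *
print(arm.state()['ft_force']); print(arm.finish_job())"
```

```text
[-0.02255274  0.07039087 -0.58239218]
the job is handed in; nothing more can be done
None
```

The shim is on the checking stand, end against the stop, and the job is handed in at about 32 s of the 72 s allowed. `finish_job` reports no verdict, so the results below are my own checks.

- **Slide:** I pressed on the shim with the shut fingertips and slid it about 70 mm. The press readings I took stayed at or below about 13 N, against the 18 N limit. The overhang came out at 40 mm, with the shim still lying flat.
- **Grip and lift:** I gripped it by its long sides at 60 N and lifted it about 30 mm clear of the nest.
- **Placing:** I set it on the seat and pushed it in until the stop was felt. The sideways push peaked at about 7 N and the vertical force at about 6 N. I then let go and moved up 155 mm.
- **Final position:** in the last wrist picture the centre is at x ≈ -20 to -21 mm and y ≈ -1 mm in the stand's frame. It is about 0.01 rad off the stand's axis and no more than about 1.5 mm from the stop.
- **Other things:** the screwdriver and tensile bar look unmoved, and there was no sign that the brush or tape roll had been touched.

Two readings were slightly off:
- **Grip opening:** the gripper read 44 mm on the 46 mm shim.
- **Possible droop:** two camera estimates suggested the shim's rear end hung up to 4 mm low while carried. That no longer mattered once it was released. I judged it flat from the picture rather than measuring its height.

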